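# Lift the porcelain plate out of its tray onto the stand

### The job

A round porcelain plate lies in the shallow steel tray: slide the blade of the cranked lifter right under it, pushing it back gently against the tray's stop bar until its rim comes up to the lifter's riser, and lift the plate out on the blade. Set it down gently in the middle of the two-rail stand, then draw the lifter clear and lay it back flat on the open bench. The gripper must not touch the plate, and the bottle, the beaker and the tube rack stay where they are.

Things in the scene. Friction and masses are not known exactly. Their poses are not given: they have to be found in the camera images.
- plate_mid (a point): White round porcelain plate, 120 mm across, 8 mm thick, 0.2 kg, too wide to grip; this is its centre, half-way up. Underside flat to 50 mm radius, then bevelled, 4 mm up at the rim. It lies loose on the tray floor, 4 to 60 mm short of the stop bar and 48 to 60 mm behind the front lip. Pushed by the blade it slides back to the bar; then the blade goes on under it, against a few N. Slippery.
- tray_floor (a point): Fixed steel tray, 3 mm walls. This point is on its floor, 3 mm above the bench; x points from the low front lip to the back. Inner faces: lip x = -100, back wall 140, sides y = -80, 80 mm. Lips 8 mm above the floor, back wall 27. A dark bar 22 mm high, firmly clamped, spans the tray as a stop; its front face lies anywhere from x = 84 to 128 mm: not measured, feel for it.
- lifter_grip (a point): Cranked lifter, 0.16 kg, lying flat between tray and stand: steel blade 110 x 60 x 2.5 mm, riser (22 wide, 5 thick) on its heel, black handle above and behind. This is the middle of the handle (85 long in x, 14 thick in y, 22 high): grip here. x points to the blade's tip, z up. Blade underside 60 mm below, 40 to 150 mm ahead; riser's front face 45 mm ahead.
- lifter_tip (a point): Middle of the lower front edge of the lifter's blade, same axes as the grip point: 150 mm ahead of and 60 mm below it. The blade reaches back 110 mm from here, the riser's front face is 105 mm back. With its rim touching the riser, the plate's centre is 45 mm behind this point; it should be at least 35 mm behind it when lifted.
- stand_mid (a point): Fixed steel stand: two rails along x, open between and at the front (-x). This point is midway between them, level with their tops, 60 mm above the bench. Rails x = -65 to 65 mm, 8 mm wide and high, centre lines at y = +-44 mm (80 mm clear), posts below; stops 6 mm high past the far ends, a 4 mm high foot bar at the back. The plate rests across both rails, underside at this height.
- reagent: Bystander: glass bottle, 68 mm in diameter, 150 mm high; origin at the centre of its foot.
- beaker: Bystander: glass beaker, 68 mm in diameter, 90 mm high; origin at the centre of its foot.
- tube_rack: Bystander: white tube rack 200 by 80 mm, with capped tubes, 113 mm high in all; origin at the centre of its foot.

How it is judged:
By the outcome, as a careful person would: the job done as asked, in the order asked, and still so for the second after the job is handed in, with the robot touching nothing.
It also fails if it takes over 72 s, if anything falls off the work surface, if the arm or the gripper's body presses on something with over 40 N, if the wrist force passes 120 N, or if a joint passes its speed limit or range.

### The arm

A 6-joint arm with a two-finger parallel gripper is mounted at the origin on the work surface. World frame = base frame: x ahead of the robot, y to its left, z up, the work surface at z = 0. Lengths are in mm, angles in rad, forces in N, time in s.
With the tool pointing down it reaches from about 250 to 725 mm from the base axis. Payload 9.7 kg.
Tool frame: the origin (TCP) lies midway between the tips of the shut fingers; the grasp point (between the pads) lies 19 mm behind it; x points along the fingers, z is the direction in which the jaws open and shut, and the axes are right-handed (so a half turn about x gives the same grasp; the last joint's range is limited). The gripper opens to 85 mm and grips with 20 to 120 N. Pads are 22 mm wide; open, the fingers measure 114 mm over their backs; the gripper's body (76 mm by 85 mm) begins 54 mm behind the grasp point. The pads swing forward as they close: fully open they stand 13 mm farther back than shut.
Start: joints at [-1.266, 0.087, 0.176, 1.66, 0, 1.571], TCP at [165.054, -524.647, 231.284] pointing down, gripper open.
Joint ranges: [-3.13, 3.13], [-0.85, 1.81], [-1.15, 1.24], [-2.2, 2.28], [-1.44, 1.52], [-3.14, 3.14]. Speed limits (rad/s): [2.22, 2.22, 2.57, 3.14, 3.14, 3.14].

### API

Orientations are given as a rotation vector (axis times angle).
In Python, from cell import movep, move_straight, goto_joints, grip, sleep, inverse_kinematics, get_state, get_image, IKError, close_job gives the robot as it stands. The module is installed in compiled form; this text tells all that it offers. Calls block until the motion is done:
- movep(position, orientation): joint-space move of the TCP to a pose.
- move_straight(position, v=150, orientation=None): straight line of the TCP; orientation=None keeps the orientation; v is the mean speed in mm/s.
- goto_joints(angles): joint-space move.
- grip(opening): opening from 0.0 (shut) to 1.0 (fully open); the grip force is fixed at half the most; returns when the fingers have stopped.
- sleep(seconds).
- inverse_kinematics(position, orientation): joint angles nearest the present ones, or None.
- get_state(): the state.
- get_image(name): name is "scene" or "top" or "wrist"; returns a dict with "frame" (384x512x3 uint8, red, green, blue), "vertical_fov" (degrees; the focal length in pixels is half the picture's height over the tangent of half this angle, whatever the lens; pixels are square), "cx", "cy" (the principal point, pixels), "rvec" (rotation vector, rad) and "tvec" (3), from world to camera coordinates, as OpenCV has them. Camera axes: x right, y down, z forward; pixel columns grow to the right and rows downward; lengths in mm; the calibration is good to about 2 mm. The wrist camera is an equidistant fisheye: a pixel r from the principal point sees the ray r / f radians off the axis. A picture is of the moment at which its call begins. There is no depth.
A pose or a line that the arm cannot do raises IKError and nothing moves.
- close_job(): hands the job in, once; it reports no verdict.
The state is a dict: "clock": time; "qpos": joint angles; "qvel": joint speeds; "joint_efforts": joint torques, N m; "ee_pos": TCP position; "eef_rot": TCP orientation; "contact_force": force on the tool from outside, world axes, zero at the start; "wrist_torque": the same for the moment, N m; "opening": opening from 0.0 (shut) to 1.0 (fully open).
Only numpy, scipy, OpenCV 4.12 (cv2) and the standard library are available. Lean on these libraries where they do the work, as an engineer would, in place of code of your own. Each camera call takes 0.05 s, during which the arm holds its last target. There are 200 camera calls.

## Working session

There is one attempt and no reset: what is moved stays moved. The work goes in short steps, each a Python script; the robot and the scene stay as the last script left them, time stands still between calls to the robot, and variables do not carry over. Pictures are saved under pics/ and viewed, about 8 in all and at most 12, crops included, and the job is handed in when it is done.

```bash
mkdir -p pics; ls
cat > h.py <<'E'
import numpy as np, cv2
from cell import *
from scipy.spatial.transform import Rotation as R
def snap(n,f=None):
    d=get_image(n)
    if f: cv2.imwrite('pics/'+f,d['frame'][:,:,::-1])
    return d
def ray(d,uv):
    uv=np.atleast_2d(np.array(uv,float)); h=d['frame'].shape[0]
    f=h/2/np.tan(np.radians(d['vertical_fov'])/2)
    p=(uv-[d['cx'],d['cy']])/f
    if d.get('fish'):
        r=np.linalg.norm(p,axis=1,keepdims=True)+1e-12
        c=np.hstack([p/r*np.sin(r),np.cos(r)])
    else: c=np.hstack([p,np.ones((len(p),1))])
    M=R.from_rotvec(np.ravel(d['rvec'])).as_matrix()
    return -M.T@np.ravel(d['tvec']), c@M
def onz(d,uv,z):
    o,r=ray(d,uv); return o+r*((z-o[2])/r[:,2])[:,None]
E
python3 - <<'E'
from h import *
a=snap('scene');b=snap('top')
f=np.vstack([a['frame'],b['frame']])[:,:,::-1]
cv2.imwrite('pics/a.png',a['frame'][:,:,::-1]);cv2.imwrite('pics/b.png',b['frame'][:,:,::-1])
for d in(a,b):print(ray(d,[[256,192]]),d['vertical_fov'])
import pickle;pickle.dump((a,b),open('ab.pkl','wb'));print(get_state())
E
```

```text
pics
(array([1200.68855052, -267.1266642 ,  771.56346575]), array([[-0.66866596,  0.26309665, -0.69546192]])) 55.80154656701218
(array([ 275.93363699,  -24.73388621, 1286.00580213]), array([[ 0.21231287,  0.0239252 , -0.97717411]])) 45.91821129870379
{'clock': 0.1, 'qpos': array([-1.26598330e+00,  8.73972820e-02,  1.75229660e-01,  1.65982387e+00,
       -9.97762736e-06,  1.57078148e+00]), 'qvel': array([ 0.00152903,  0.00019178,  0.00147625, -0.00113672,  0.0014053 ,
        0.00081191]), 'joint_efforts': array([-1.30041484e-03, -5.21558905e+01,  4.65655839e+01,  1.60532672e-02,
       -2.06404741e-05, -1.32389187e-05]), 'ee_pos': array([ 164.99719512, -524.44651944,  230.6666198 ]), 'eef_rot': array([ 0.98249516,  1.339119  , -0.98133494]), 'contact_force': array([ 0.11141269, -0.79575055, -0.30747341]), 'wrist_torque': array([-0.03322823,  0.0031742 ,  0.0235991 ]), 'opening': 1.000075152887413}
```

View pics/b.png

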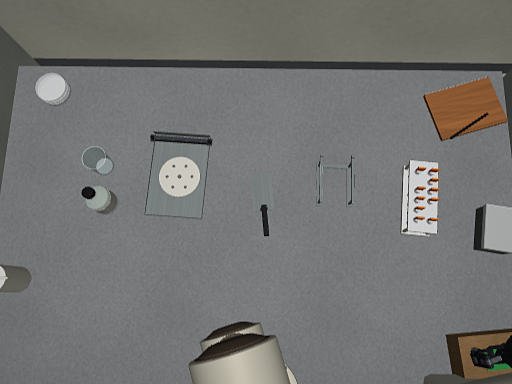

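View pics/a.png

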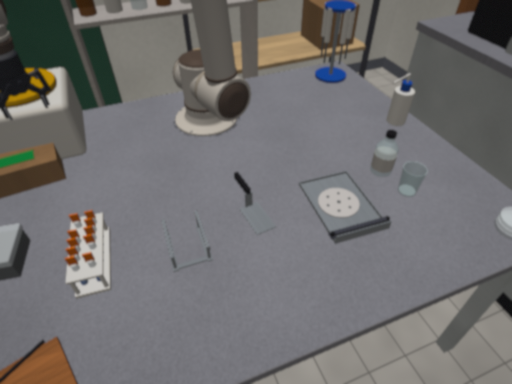

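Run:
```python
import pickle,cv2,numpy as np
a,b=pickle.load(open('ab.pkl','rb'))
f=b['frame'][115:250,130:380,::-1]
cv2.imwrite('pics/b2.png',cv2.resize(f,None,fx=3.2,fy=3.2,interpolation=cv2.INTER_CUBIC))
f=a['frame'][160:290,150:400,::-1]
cv2.imwrite('pics/a2.png',cv2.resize(f,None,fx=3.2,fy=3.2,interpolation=cv2.INTER_CUBIC))
```

```text
(no output)
```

View pics/b2.png

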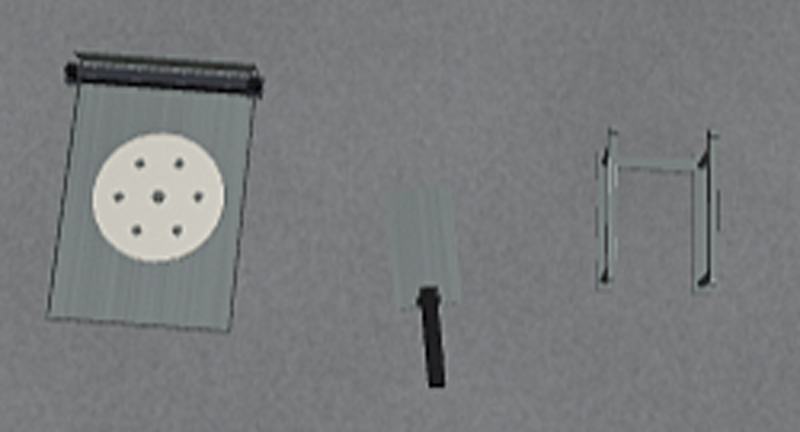

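View pics/a2.png

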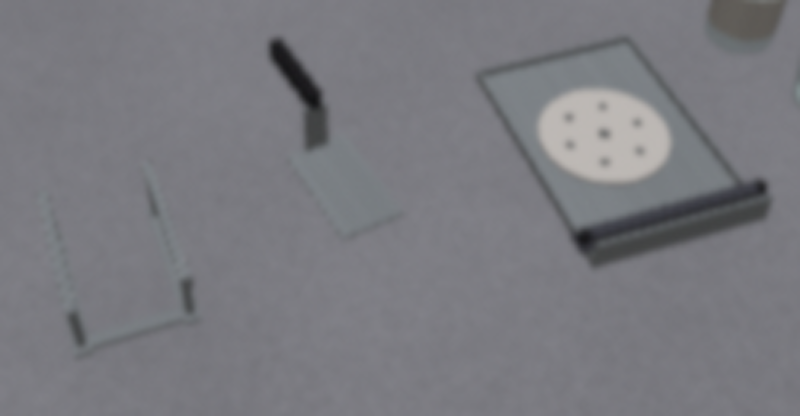

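Run:
```python
from h import *
import pickle
a,b=pickle.load(open('ab.pkl','rb'))
T=lambda p,z:onz(b,np.array(p)/3.2+[130,115],z).round(1)
S=lambda p,z:onz(a,np.array(p)/3.2+[150,160],z).round(1)
print('lip corners',T([[47,318],[229,330]],11),S([[478,75],[627,39]],11))
print('plate',T([[158,197]],11),S([[604,134]],11))
print('handle',T([[429,288],[437,386]],71), 'tip',T([[388,187],[449,184]],2.5),S([[346,236],[402,212]],2.5),'heel',T([[396,307],[461,301]],2.5))
print('rails',T([[604,290],[606,135],[704,290],[712,135]],60),S([[44,195],[78,318],[147,165],[187,283]],60))
d=b
for n,p in dict(bottle=(96,200),beaker=(95,158),rack=(420,198)).items(): print(n,onz(b,[p],50).round())
```

```text
lip corners [[484.2 322.4  11. ]
 [475.3 160.   11. ]] [[485.1 158.6  11. ]
 [494.3 319.7  11. ]]
plate [[596.3 229.5  11. ]] [[600.1 229.1  11. ]]
handle [[503.9 -17.5  71. ]
 [420.4 -25.2  71. ]] tip [[610.2  21.5   2.5]
 [613.7 -34.3   2.5]] [[615.2 -31.9   2.5]
 [608.9  23.2   2.5]] heel [[499.1  12.3   2.5]
 [505.2 -46.    2.5]]
rails [[ 505.9 -167.8   60. ]
 [ 644.6 -171.6   60. ]
 [ 506.9 -253.7   60. ]
 [ 645.7 -264.9   60. ]] [[ 525.7 -261.4   60. ]
 [ 656.1 -262.7   60. ]
 [ 525.2 -174.7   60. ]
 [ 655.7 -178.7   60. ]]
bottle [[517. 450.  50.]]
beaker [[638. 464.  50.]]
rack [[ 532. -451.   50.]]
```

```bash
cat >> h.py <<'E'
S=1
def setS(s):
    global S; S=s
def ori(yaw,pitch=0,s=None):
    "lifter frame yaw about world z, pitch>0 = tip down -> tool rotation"
    s=s or S
    C=np.column_stack([[0,0,-1],[-s,0,0],[0,s,0]])
    return R.from_euler('ZY',[yaw,pitch])*R.from_matrix(C)
GO=np.array([19.,0,0]) # TCP ahead of grasp point along tool x
def tcp(grip,yaw,pitch=0): return np.array(grip)+ori(yaw,pitch).apply(GO)
def wsnap(f=None):
    d=snap('wrist',f); d['fish']=1; return d
E
python3 - <<'E'
from h import *
for s in(1,-1):
  for p,y,pi in (([462,-21,60],.09,0),([400,240,100],-.055,.3),([540,235,63],-.055,0),([350,-210,110],-.03,0)):
    setS(s);q=inverse_kinematics(tcp(p,y,pi),ori(y,pi).as_rotvec());print(s,None if q is None else np.round(q,2))
E
```

```text
1 [-0.05 -0.11 -0.39  1.29  0.   -0.14]
1 [ 0.46  0.14 -0.09  1.6   0.15  0.49]
1 [ 0.41  0.19 -0.07  1.31  0.    0.47]
1 [-0.54 -0.26 -0.42  1.41  0.   -0.51]
-1 [-0.05 -0.11 -0.39  1.29  0.    3.01]
-1 [ 0.46  0.14 -0.09  1.6   0.15 -2.65]
-1 [ 0.41  0.19 -0.07  1.31 -0.   -2.68]
-1 [-0.54 -0.26 -0.42  1.41  0.    2.63]
```

Run:
```python
from h import *
import pickle
movep([480,-20,330],ori(0.0).as_rotvec()); sleep(.3)
d=wsnap('w1.png'); pickle.dump(d,open('w1.pkl','wb'))
print(d['vertical_fov'],ray(d,[[256,192]]),get_state()['clock'])
# project straight-down check
```

```text
65.70646984690485 (array([408.10912728, -19.65062171, 471.6416963 ]), array([[ 0.29938993,  0.0157311 , -0.95400115]])) 2.6083
```

View pics/w1.png

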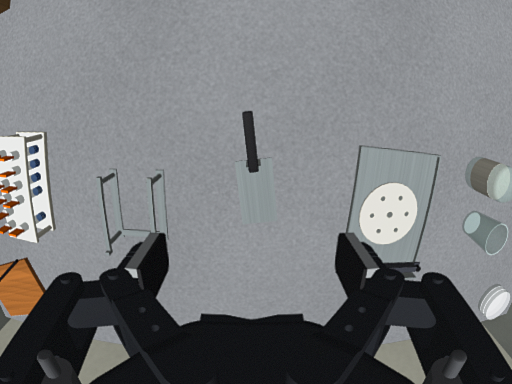

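Run:
```python
from h import *
import pickle
a,b=pickle.load(open('ab.pkl','rb'));w=pickle.load(open('w1.pkl','rb'))
def comp(m,x0,x1,y0,y1):
    M=np.zeros_like(m,np.uint8);M[y0:y1,x0:x1]=m[y0:y1,x0:x1]
    n,l,s,c=cv2.connectedComponentsWithStats(M);i=1+np.argmax(s[1:,4])
    return np.argwhere(l==i)[:,::-1].astype(float)
for n,d,hb,pb in(('top',b,(245,285,195,245),(150,210,145,205)),('wrist',w,(235,265,100,180),(350,430,170,255))):
    f=d['frame'].astype(int);br=f.max(2)
    p=comp(br<60,*hb); P=onz(d,p,71)
    mn,mx=P[:,0].min(),P[:,0].max()
    c=P[:,:2].mean(0);u,s,v=np.linalg.svd(P[:,:2]-c,full_matrices=False);v=v[0]*np.sign(v[0][0]);t=(P[:,:2]-c)@v
    print(n,'handle ends',(c+v*t.min()).round(1),(c+v*t.max()).round(1),'len',np.ptp(t).round(1),'yaw',np.arctan2(v[1],v[0]).round(3))
    p=comp(f.min(2)>165,*pb); (e,ax,an)=cv2.fitEllipse(cv2.convexHull(p.astype(np.float32)))
    print('plate',onz(d,[e],11).round(1),ax)
f=w['frame'][:,:,::-1]
A=cv2.resize(f[155:265,85:185],None,fx=4,fy=4,interpolation=cv2.INTER_CUBIC)
B=cv2.resize(f[140:250,345:445],None,fx=4,fy=4,interpolation=cv2.INTER_CUBIC)
cv2.imwrite('pics/w2.png',np.hstack([A,B]))
```

```text
top handle ends [421.6 -24.2] [504.2 -15. ] len 83.1 yaw 0.11
plate [[597.1 230.9  11. ]] (38.91376876831055, 40.974884033203125)
wrist handle ends [421.  -25.8] [503.8 -16.8] len 83.3 yaw 0.108
plate [[593.9 225.8  11. ]] (53.23933410644531, 65.87773895263672)
```

View pics/w2.png

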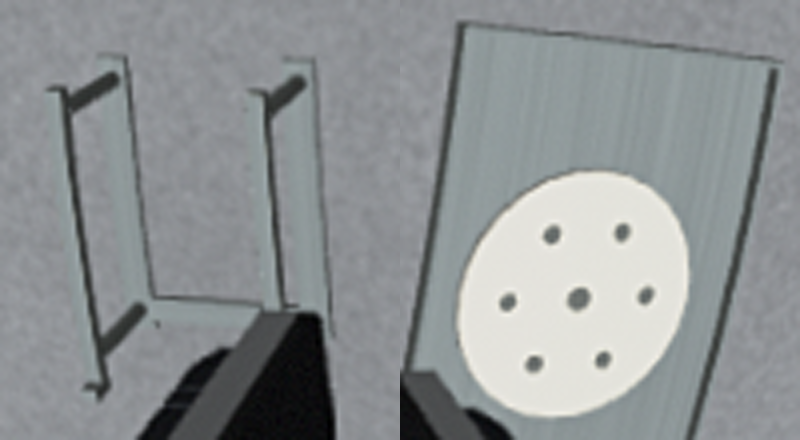

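Run:
```python
from h import *
import pickle
a,b=pickle.load(open('ab.pkl','rb'));w=pickle.load(open('w1.pkl','rb'))
A=lambda p,z:onz(w,np.array(p)/4+[85,155],z).round(1)
B=lambda p,z:onz(w,(np.array(p)-[400,0])/4+[345,140],z).round(1)
print('rails',A([[56,90],[259,93],[95,390]],60)); print('runners',A([[112,56],[300,60],[140,298],[322,330]],0))
print('lip',B([[461,22],[778,62]],11)); print('left side',B([[461,22],[408,370],[776,70],[695,440]],11));print('plate hole',B([[579,298]],11))
# top: segment the runner / rail rows in the stand area, bar dark mask
f=b['frame'].astype(int)
cv2.imwrite('pics/st.png',cv2.resize(b['frame'][148:212,310:362,::-1],None,fx=8,fy=8,interpolation=cv2.INTER_CUBIC))
m=f[125:150,145:215].max(2)<55
p=np.argwhere(m)[:,::-1]+[145,125]
P=onz(b,p,25); print('bar',P.min(0).round(1),P.max(0).round(1))
v=P[:,:2]-P[:,:2].mean(0);print(P.mean(0).round(1),np.linalg.svd(v)[2][0])
```

```text
rails [[ 514.1 -258.6   60. ]
 [ 516.  -170.9   60. ]
 [ 646.9 -264.6   60. ]]
runners [[ 514.4 -262.1    0. ]
 [ 517.5 -173.1    0. ]
 [ 630.1 -265.1    0. ]
 [ 642.8 -175.3    0. ]]
lip [[473.9 158.4  11. ]
 [485.4 322.2  11. ]]
left side [[473.9 158.4  11. ]
 [628.6 149.7  11. ]
 [489.1 321.6  11. ]
 [675.5 312.6  11. ]]
plate hole [[596.4 229.8  11. ]]
bar [691.6 139.7  25. ] [727.  319.3  25. ]
[707.3 226.4  25. ] [-0.06985318 -0.99755728]
```

View pics/st.png

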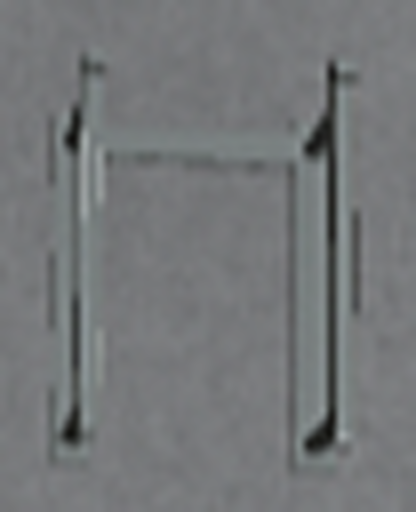

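Run:
```python
from h import *
import pickle
a,b=pickle.load(open('ab.pkl','rb'))
A=lambda p,z:onz(b,np.array(p)/8+[310,148],z).round(1)
print(A([[93,435],[94,80],[343,443],[341,85]],60)); print('runners',A([[64,458],[64,115],[310,467],[310,160]],2))
```

```text
[[ 515.1 -175.9   60. ]
 [ 642.3 -178.3   60. ]
 [ 513.2 -261.8   60. ]
 [ 641.5 -265.2   60. ]]
runners [[ 517.9 -172.5    2. ]
 [ 646.1 -174.3    2. ]
 [ 515.5 -260.9    2. ]
 [ 630.  -264.3    2. ]]
```

Run:
```python
from h import *
y=.109;g=np.array([462.5,-20.6,60])
movep(tcp(g+[0,0,90],y),ori(y).as_rotvec())
f0=get_state()['contact_force']
move_straight(tcp(g,y),120); 
print(get_state()['contact_force'],get_state()['ee_pos'],tcp(g,y))
grip(0.0); sleep(.3)
s=get_state();print(s['opening'],s['contact_force'],s['ee_pos'],s['clock'])
move_straight(tcp(g+[0,0,60],y),100);sleep(.3)
s=get_state();print(s['opening'],s['contact_force'],s['wrist_torque'],s['ee_pos'],tcp(g+[0,0,60],y),s['clock'])
wsnap('g1.png');a=snap('scene')
A=cv2.resize(a['frame'][140:270,190:320,::-1],(390,390),interpolation=cv2.INTER_CUBIC)
w=cv2.resize(cv2.imread('pics/g1.png'),(520,390))[:,110:]
cv2.imwrite('pics/g2.png',np.hstack([A,w]))
```

```text
[-0.78615412  0.7438999  -0.15874481] [463.09228651 -20.62612906  41.90111473] [462.5 -20.6  41. ]
0.1572787418724997 [-0.55209063  0.30929104  3.21777204] [462.60366034 -20.59271389  41.18484034] 5.275
0.1538607307960066 [-0.37970055  0.01214091 -1.32662509] [-0.00050276  0.09794325 -0.02072595] [462.28100951 -20.60191479 100.56393206] [462.5 -20.6 101. ] 6.325
```

View pics/g2.png

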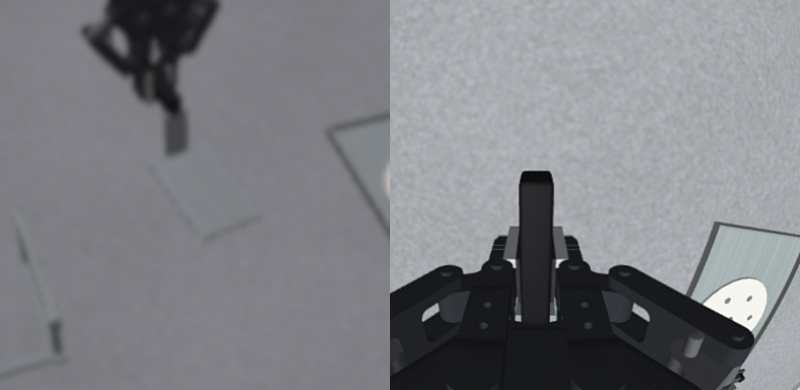

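```bash
cat >> h.py <<'E'
TY=-.06; TO=np.array([582.8,234.4,3.])
LT=np.array([150.,0,-60])
def tip2grip(tip,yaw,pitch): return np.array(tip)-R.from_euler('ZY',[yaw,pitch]).apply(LT)
def tray(x,y,h): return TO+R.from_euler('Z',TY).apply([x,y,h])
def tipmove(tip,yaw,pitch,v=20): 
    move_straight(tcp(tip2grip(tip,yaw,pitch),yaw,pitch),v,ori(yaw,pitch).as_rotvec())
def force(n=4):
    F=[];T=[]
    for _ in range(n): s=get_state();F.append(s['contact_force']);T.append(s['wrist_torque']);sleep(.02)
    return np.mean(F,0),np.mean(T,0)
def ft(yaw,n=4): # force in yaw frame
    F,T=force(n); return R.from_euler('Z',-yaw).apply(F)
E
python3 - <<'E'
from h import *
th=np.radians(16); Y=-3.8
p=tray(-62,Y,70); movep(tcp(tip2grip(p,TY,th),TY,th),ori(TY,th).as_rotvec())
tipmove(tray(-62,Y,6),TY,th,60); sleep(.3)
f0=ft(TY,10);print('base',f0,get_state()['clock'])
h=3.0
while h>-2:
    tipmove(tray(-62,Y,h),TY,th,10);sleep(.05);f=ft(TY)-f0
    print(h,f.round(2))
    if f[2]>1.5: break
    h-=.5
s=get_state();print(s['clock'],s['ee_pos'],tcp(tip2grip(tray(-62,Y,h),TY,th),TY,th))
wsnap('t1.png')
E
```

```text
base [-0.16532702 -0.0223927  -1.71367387] 9.1833
3.0 [0.71 0.46 0.56]
2.5 [-0.31  0.05  0.31]
2.0 [0.1  0.1  0.55]
1.5 [0.15 0.15 0.08]
1.0 [ 0.25 -0.18  0.25]
0.5 [ 0.15 -0.34  0.43]
0.0 [0.63 0.13 0.63]
-0.5 [ 0.29 -0.28  1.8 ]
12.3167 [388.05555674 242.31662794  83.35064976] [388.03470737 242.29311061  83.25733291]
```

View pics/t1.png

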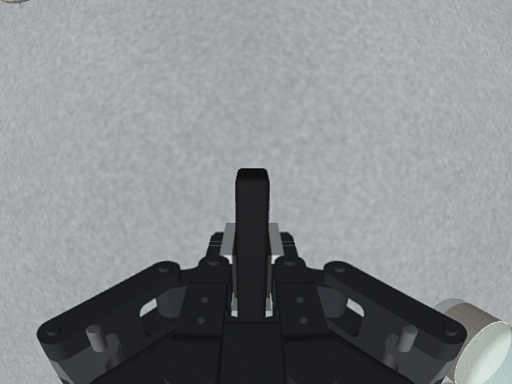

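Run:
```python
from h import *
Y=-3.8;h=.1;ang=lambda x: np.arctan(11.5/(x+103)) if x<16 else np.arctan(11.5/119)*max(0,1-(x-16)/14)
tipmove(tray(-62,Y,h),TY,np.radians(16),10); f0=ft(TY,10)
x=-62;hist=[]
while x<112:
    x+=2
    tipmove(tray(x,Y,h),TY,ang(x),25);f=ft(TY,3)-f0;hist.append(f)
    if x%6==0 or abs(f[0])>2: print(x,f.round(2),round(np.degrees(ang(x)),1))
    if f[0]<-4 or f[2]>6 or f[2]<-5: break
s=get_state();print(x,s['clock'],s['ee_pos'],tcp(tip2grip(tray(x,Y,h),TY,ang(x)),TY,ang(x)))
a=snap('scene');cv2.imwrite('pics/i1.png',cv2.resize(a['frame'][130:260,270:420,::-1],None,fx=5,fy=4.5,interpolation=cv2.INTER_CUBIC))
```

```text
-60 [ 0.12 -0.34 -0.64] 15.0
-54 [ 0.33  0.18 -0.64] 13.2
-48 [0.42 0.15 0.02] 11.8
-42 [ 0.36 -0.34 -0.36] 10.7
-36 [ 0.35 -0.29 -0.64] 9.7
-30 [-0.25  0.04 -0.12] 9.0
-24 [ 0.66  0.27 -0.68] 8.3
-18 [ 0.6  -0.39 -0.38] 7.7
-12 [ 0.57 -0.   -0.84] 7.2
-6 [0.58 0.29 0.03] 6.8
0 [ 0.56 -0.    0.05] 6.4
6 [ 0.72 -0.55 -0.04] 6.0
12 [ 0.92  0.16 -0.5 ] 5.7
18 [ 0.65 -0.21 -0.17] 4.7
24 [ 1.55 -0.4  -0.41] 2.4
30 [ 1.47 -0.02  1.37] 0.0
36 [-1.5   0.03  6.11] 0.0
36 27.4833 [468.95929974 237.48503178  44.2632519 ] [468.77727522 237.44273469  44.1       ]
```

View pics/i1.png

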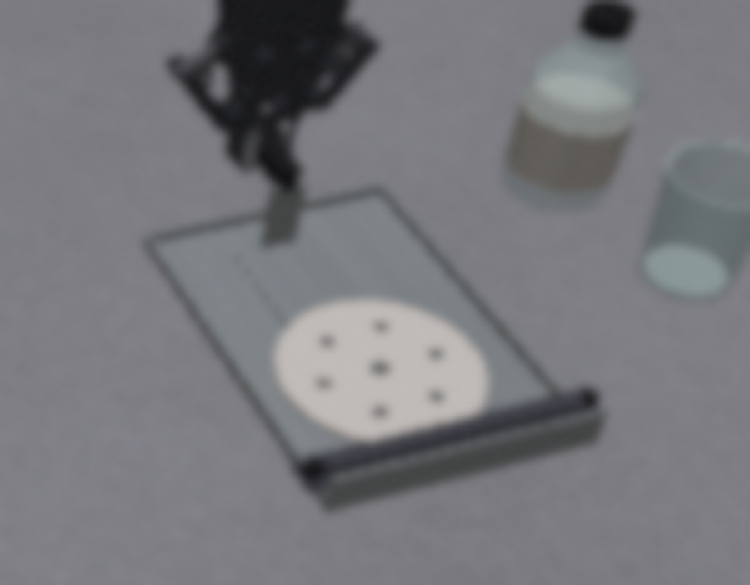

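Run:
```python
from h import *
a=snap('scene')
c=onz(a,[[380/5+270,368/4.5+130]],12)[0]; ct=R.from_euler('Z',-TY).apply(c-TO);print('plate in tray',ct.round(1))
Y=-3.8;x=36
f0=np.array([.3,0,-1.65])
while x<113:
    x+=2; h=.5
    tipmove(tray(x,Y,h),TY,0,30);f=ft(TY,2)-f0
    print(x,f.round(1).tolist(),end=' ')
    if f[0]<-8 or abs(f[2])>9: break
s=get_state();print(x,s['clock'],s['ee_pos'],tcp(tip2grip(tray(x,Y,h),TY,0),TY,0))
a=snap('scene','i2.png')
m=(a['frame'].astype(int).min(2)>150).astype(np.uint8); m[:,:320]=0;m[:180]=0;m[:,375:]=0;m[225:]=0
p=np.argwhere(m)[:,::-1].astype(np.float32);e=cv2.fitEllipse(cv2.convexHull(p));print(e)
for z in(11,14):print(R.from_euler('Z',-TY).apply(onz(a,[e[0]],z)[0]-TO).round(1))
```

```text
plate in tray [60.4 -4.   9. ]
38 [-0.1, 0.2, 3.7] 40 [0.4, 0.2, 1.5] 42 [0.4, 0.2, 0.9] 44 [0.3, -0.1, 1.0] 46 [0.1, 0.1, 0.3] 48 [0.0, 0.1, 1.0] 50 [-0.4, 0.5, 0.1] 52 [-0.9, 0.3, 0.6] 54 [-0.2, -0.1, 0.3] 56 [-0.3, 0.1, 0.4] 58 [-0.1, 0.8, -0.1] 60 [0.5, 0.7, 0.4] 62 [-0.0, 0.2, -0.0] 64 [0.1, 0.2, 0.3] 66 [0.3, -0.4, 0.2] 68 [0.0, 0.2, 0.5] 70 [-0.1, 0.5, -0.1] 72 [-0.1, 0.4, 0.2] 74 [-0.8, 0.3, 0.0] 76 [-0.3, -0.0, 0.0] 78 [-0.1, 0.3, -0.4] 80 [-0.1, -0.3, 0.6] 82 [-0.3, -0.2, 0.1] 84 [0.2, -0.1, 0.0] 86 [-0.2, -0.1, -0.6] 88 [-0.9, 0.5, -0.8] 90 [-0.2, 0.4, 0.1] 92 [-0.2, -0.2, -0.1] 94 [-0.5, -0.2, -0.2] 96 [-0.1, 0.8, 0.1] 98 [-0.3, -0.2, -0.6] 100 [0.5, 0.4, -0.4] 102 [-0.4, 0.0, 0.0] 104 [0.5, 0.0, -0.0] 106 [0.2, 0.4, -0.2] 108 [-8.2, 0.2, 3.7] 108 37.7833 [539.3375193  233.14666748  44.45754804] [540.6477141  233.12532622  44.5       ]
((347.1589050292969, 210.84523010253906), (28.902265548706055, 43.32196807861328), 97.68772888183594)
[57.5  1.5  8. ]
[59.8 -0.3 11. ]
```

```bash
cat >> h.py <<'E'
def plate_scene(box,z,f=None):
    a=snap('scene',f); x0,x1,y0,y1=box
    m=np.zeros(a['frame'].shape[:2],np.uint8); m[y0:y1,x0:x1]=(a['frame'].astype(int).min(2)>150)[y0:y1,x0:x1]
    n,l,s,c=cv2.connectedComponentsWithStats(m); i=1+np.argmax(s[1:,4])
    k=cv2.findContours((l==i).astype(np.uint8),cv2.RETR_EXTERNAL,cv2.CHAIN_APPROX_NONE)[0][0]
    e=cv2.fitEllipse(cv2.convexHull(k)); return a,e,onz(a,[e[0]],z)[0]
E
python3 - <<'E'
from h import *
Y=-3.8; th=-np.radians(2.5)
tipmove(tray(105.8,Y,.5),TY,0,20)
tipmove(tray(105.3,Y,14),TY,0,15);sleep(.2)
print(ft(TY,8)-[.3,0,-1.65])
tipmove(tray(100,Y,60),TY,th,40)
sleep(.2);F,T=force(8);print(F,T,get_state()['clock'])
tp=tray(100,Y,60)
a,e,c=plate_scene((290,400,130,230),tp[2]+10.5,'l1.png');print(e,c,'expect',tp-R.from_euler('Z',TY).apply([45,0,0]))
cv2.imwrite('pics/l2.png',cv2.resize(a['frame'][110:240,270:420,::-1],None,fx=5,fy=4.5,interpolation=cv2.INTER_CUBIC))
E
```

```text
[-0.33327572 -0.20293598 -2.19328758]
[ 0.01792557  0.21224712 -3.62452096] [ 0.00184249  0.43045649 -0.01244026] 40.9583
((349.7400207519531, 195.67916870117188), (28.986230850219727, 44.78564453125), 100.45977783203125) [640.38359393 228.45188247  73.5       ] expect [637.47316647 227.30881759  63.        ]
```

View pics/l2.png

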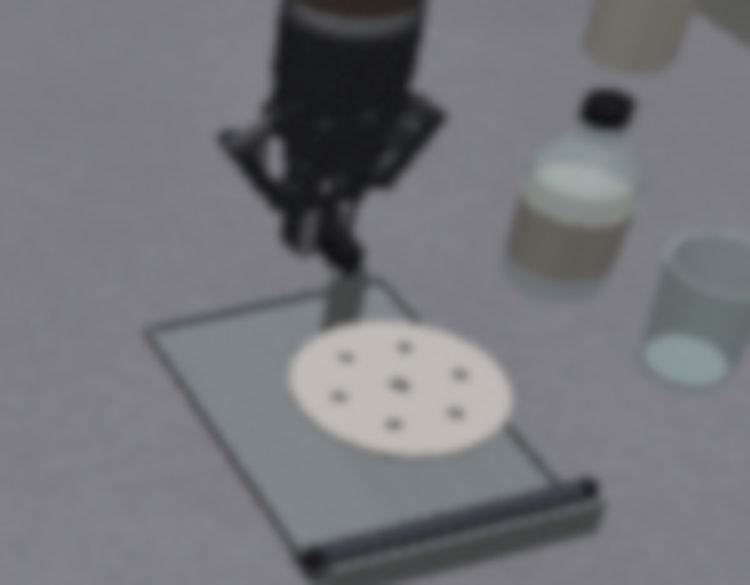

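Run:
```python
from h import *
SY=-.025; th=-np.radians(2.5); SM=np.array([580,-218,60.])
st=lambda x,z: SM*[1,1,0]+R.from_euler('Z',SY).apply([x,0,0])+[0,0,z]
tipmove(tray(70,-3.8,100),TY,th,70)
tipmove(st(45,103),SY,th,110);sleep(.3)
print(force(6)[0],get_state()['clock'])
a,e,c=plate_scene((130,300,130,290),113.5,'s1.png');print(e,c)
tipmove(st(45,66),SY,0,40);sleep(.2)
s=get_state();print(s['ee_pos']-tcp(tip2grip(st(45,66),SY,0),SY,0))
a,e,c=plate_scene((130,300,130,290),76.5,'s2.png');print(e,c,get_state()['clock'])
b=snap('top')
A=cv2.resize(a['frame'][190:280,140:240,::-1],(400,360),interpolation=cv2.INTER_CUBIC)
B=cv2.resize(b['frame'][130:220,300:400,::-1],(400,360),interpolation=cv2.INTER_CUBIC)
cv2.imwrite('pics/s3.png',np.hstack([A,B]))
```

```text
[-0.0207653  -0.48399895 -3.8974219 ] 46.5333
((183.09951782226562, 217.6728515625), (34.536720275878906, 50.138092041015625), 76.5972671508789) [ 583.84544683 -215.97776827  113.5       ]
[ 0.0979346  -0.06416709  0.3520436 ]
((185.091552734375, 227.0442352294922), (35.90665817260742, 48.92402267456055), 75.91947937011719) [ 582.04189245 -216.0051814    76.5       ] 47.7417
```

View pics/s3.png

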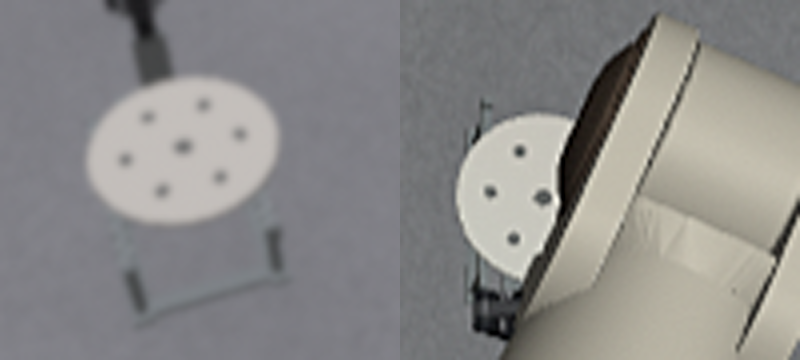

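Run:
```python
from h import *
import pickle
b=pickle.load(open('ab.pkl','rb'))[1]
print(onz(b,[[335.5,179.25],[300+56.5/4,130+195/4],[300+140/4,130+113/4]],76.5))
a=pickle.load(open('ab.pkl','rb'))[0]
T=lambda p,z:onz(a,np.array(p)/3.2+[150,160],z).round(1)
print(T([[44,192],[70,312],[147,163],[185,280]],60),'footbar',T([[80,352],[197,318]],2))
```

```text
[[ 577.00679082 -213.02327829   76.5       ]
 [ 577.77119203 -154.30578573   76.5       ]
 [ 637.0834934  -213.01325288   76.5       ]]
[[ 522.4 -260.8   60. ]
 [ 648.5 -267.    60. ]
 [ 523.  -174.1   60. ]
 [ 652.4 -179.3   60. ]] footbar [[ 644.  -268.     2. ]
 [ 647.8 -173.9    2. ]]
```

Run:
```python
from h import *
SY=-.025; SM=np.array([582.3,-221,60.])
st=lambda x,z: SM*[1,1,0]+R.from_euler('Z',SY).apply([x,0,0])+[0,0,z]
tipmove(st(45,66),SY,0,20)
tipmove(st(45,60),SY,0,20);f0,_=force(8);print(f0)
for z in np.arange(59,52.9,-1):
    tipmove(st(45,z),SY,0,12);f,_=force(3);print(z,(f-f0).round(2))
    if abs(f-f0).max()>5: break
a,e,c=plate_scene((130,300,130,290),68,'p1.png');print(c,get_state()['clock'])
```

```text
[-0.16402445  0.26986415 -3.97788754]
59.0 [-0.31 -0.44  0.04]
58.0 [-0.11 -0.01  1.07]
57.0 [-0.1  -0.04  2.52]
56.0 [ 0.04 -0.32  2.8 ]
55.0 [-0.01 -0.24  2.42]
54.0 [ 0.45 -0.11  2.33]
53.0 [ 0.06 -0.02  2.64]
[ 584.04092341 -218.7184298    68.        ] 50.8667
```

Run:
```python
from h import *
SY=-.025; SM=np.array([582.3,-221,60.])
st=lambda x,z: SM*[1,1,0]+R.from_euler('Z',SY).apply([x,0,0])+[0,0,z]
tipmove(st(35,53),SY,0,20);print(force(3)[0])
tipmove(st(-110,53),SY,0,60);print(force(3)[0])
a,e,c=plate_scene((130,300,130,290),68,'p2.png');print(c,get_state()['clock'])
y=.109;g=np.array([462.5,-20.6,60])
tipmove(st(-110,90),SY,0,100)
movep(tcp(g+[0,0,40],y),ori(y).as_rotvec())
move_straight(tcp(g+[0,0,4],y),60);f0,_=force(5)
for z in(2,1,.5,0):
    move_straight(tcp(g+[0,0,z],y),10);f,_=force(3);print(z,(f-f0).round(2))
    if (f-f0)[2]>2: break
grip(.6);sleep(.3)
print(get_state()['opening'],get_state()['clock'])
move_straight(tcp(g+[0,0,100],y),100)
movep([300,-20,330],ori(0).as_rotvec());sleep(.2)
print(get_state()['clock'])
import pickle
b=snap('top','e1.png');a,e,c=plate_scene((130,300,130,290),68,'e2.png');w=wsnap('e3.png');pickle.dump((a,b,w),open('end.pkl','wb'))
print('scene plate',c)
f=b['frame'].astype(int)
def big(m,x0,x1,y0,y1):
    M=np.zeros(m.shape,np.uint8);M[y0:y1,x0:x1]=m[y0:y1,x0:x1]
    n,l,s,_=cv2.connectedComponentsWithStats(M);return np.argwhere(l==1+np.argmax(s[1:,4]))[:,::-1].astype(np.float32)
e=cv2.fitEllipse(cv2.convexHull(big(f.min(2)>165,300,375,140,215)));print('top plate',onz(b,[e[0]],68),e)
p=big(f.max(2)<60,245,285,195,245);print('handle',onz(b,p,71).min(0),onz(b,p,71).max(0))
a0,b0=pickle.load(open('ab.pkl','rb'))
for n,u,v in(('scene',a0,a),('top',b0,b)):
    d=(np.abs(u['frame'].astype(int)-v['frame']).max(2)>40).astype(np.uint8)
    k,l,s,c=cv2.connectedComponentsWithStats(d)
    print(n,[tuple(x) for x in s[1:] if x[4]>6])
```

```text
[ 0.36253799  0.11897759 -1.907468  ]
[-0.34097483 -0.12172738 -1.97784811]
[ 583.983941   -218.78313961   68.        ] 54.2333
2 [0.17 0.34 0.16]
1 [-0.28  0.42 -0.51]
0.5 [ 0.56  0.06 -0.15]
0 [-0.86  0.17  2.76]
0.5997026476352172 58.6
60.9333
scene plate [ 584.16649665 -218.71485812   68.        ]
top plate [[ 580.24876209 -215.79033466   68.        ]] ((336.0124816894531, 178.86062622070312), (40.88261795043945, 42.97812271118164), 119.24372100830078)
handle [448.96851145 -26.11896496  71.        ] [503.93633108  -6.61772875  71.        ]
scene [(np.int32(192), np.int32(0), np.int32(4), np.int32(8), np.int32(26)), (np.int32(190), np.int32(0), np.int32(53), np.int32(70), np.int32(1693)), (np.int32(232), np.int32(0), np.int32(10), np.int32(2), np.int32(15)), (np.int32(0), np.int32(5), np.int32(3), np.int32(11), np.int32(21)), (np.int32(0), np.int32(23), np.int32(10), np.int32(19), np.int32(100)), (np.int32(229), np.int32(36), np.int32(2), np.int32(7), np.int32(13)), (np.int32(211), np.int32(45), np.int32(10), np.int32(10), np.int32(70)), (np.int32(228), np.int32(51), np.int32(29),
[... 1096 characters left out ...]
np.int32(15), np.int32(26), np.int32(86)), (np.int32(267), np.int32(215), np.int32(1), np.int32(7), np.int32(7)), (np.int32(189), np.int32(221), np.int32(127), np.int32(163), np.int32(10150)), (np.int32(235), np.int32(309), np.int32(5), np.int32(2), np.int32(7)), (np.int32(241), np.int32(310), np.int32(7), np.int32(1), np.int32(7)), (np.int32(238), np.int32(320), np.int32(10), np.int32(1), np.int32(10)), (np.int32(276), np.int32(325), np.int32(6), np.int32(5), np.int32(18)), (np.int32(470), np.int32(335), np.int32(42), np.int32(34), np.int32(821)), (np.int32(173), np.int32(373), np.int32(18), np.int32(6), np.int32(65)), (np.int32(487), np.int32(373), np.int32(25), np.int32(6), np.int32(88))]
```

```bash
python3 -c "
from h import *
print(get_state()['clock'],get_state()['contact_force']);close_job()"
```

```text
61.0833 [ 1.18789436  0.25842107 -1.05316845]
the job is handed in; nothing more can be done
```

The plate is on the stand, the lifter is back flat on the bench, and I handed the job in at about 61 s of the 72 s allowed.

**What I did:** I gripped the lifter by its handle and put the tip, angled down, over the lip onto the tray floor. I slid it level under the plate until the push against the lifter rose to about 8 N. That was with the tip about 107 mm along the tray. I then lifted the plate out level, carried it tilted slightly back, and lowered it onto the rails. The lifter came out with no noticeable drag, and I laid it back where it started.

**Last checks:**
- **Plate position:** it did not move when the lifter came out. The two cameras put it about 3 mm from the middle of the stand. They disagree with each other by about 4 mm in x and 3 mm in y, and their stand estimates differ by up to about 7 mm.
- **Lifter:** the scene camera shows no change from its starting position. In the top view the arm partly hid the handle, so that check was incomplete.
- **Bystanders:** the bottle, beaker and tube rack show no change in either camera.
- **Robot:** it ended clear of everything, with a wrist reading of about 1.6 N, against up to about 1 N with nothing held earlier.

**Not as planned:**
- **Bar contact:** I felt no separate moment when the plate met the stop bar. I took the 8 N rise as the riser reaching the rim because the plate's position fitted that.
- **Blade on the floor:** the blade briefly pressed the tray floor with about 6 N before I raised it slightly.
- **Correction at the stand:** before setting the plate down I moved it 2 to 3 mm in x and y, because both cameras showed it 4 to 5 mm off sideways.

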